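# Put the washed cutlery away in the cutlery tray

## Robot

A 7-joint arm with a two-finger parallel gripper is mounted at the origin on a cart in front of the work surface, level with it; the furniture and walls round the work are solid. World frame = base frame: x ahead of the robot, y to its left, z up, the work surface at z = 0. Lengths are in m, angles in rad, forces in N, time in s.
With the tool pointing down it reaches from about 0.4 to 0.85 m from the base axis. Payload 4.5 kg.
Tool frame: the origin (TCP) lies midway between the tips of the shut fingers; the grasp point (between the pads) lies 19 mm behind it (r.grip_point_offset is the distance from the TCP to the grasp point, in m); z points along the fingers, y is the line along which they close (so a half turn about z gives the same grasp; the last joint's range is limited). The gripper opens to 88 mm and grips with 3 to 60 N. Pads are 18 mm wide; open, the fingers measure 123 mm over their backs; the gripper's body (75 mm by 187 mm) begins 45 mm behind the grasp point.
Start: joints at [1.383, 0.689, -0.195, 1.565, 0.157, 0.902, -0.215], TCP at [0.138, -0.61, 0.239] pointing down, gripper open.
Joint ranges: [-3.01, 3.01], [-0.46, 2.08], [-1.47, 1.51], [0.13, 2.56], [-1, 4.14], [0.04, 2.09], [-2.66, 2.66]. Speed limits (rad/s): [2.57, 2.57, 3.14, 3.14, 3.14, 3.14, 3.14].

## Interface

Orientations are given as a unit quaternion [x, y, z, w].
In Python, from plant import r, optics gives the robot as it stands.
- The arm moves only by the shell command python3 -m pendant 'ROWS' [OPENING] [FORCE]. ROWS is JSON, a list of rows, each a list of 6 numbers: the shift along the tool's x, y, z as a fraction of full scale, then the turn, a rotation vector about the tool's x, y, z as a fraction of full scale. A call has 1 to 5 rows; each row shifts and turns the commanded pose from where the row before left it, along the tool's axes as they then stand; what a row does not reach is not made up. Full scale, the value 1, is 0.025 m for a shift and pi rad for a turn. A row lasts 1/12 s, in which the tool goes at most 41.7 mm and 7.16 degrees, less where a joint would pass 70% of its speed; a pose out of reach is approached as far as the arm can. A call with a number of a shift or a turn outside -1 to 1 is refused whole. A call with a gripper value outside its range is refused whole. OPENING is the opening, from -1 (shut) to 1 (fully open), set as the call begins (- or left out, the last holds). The fingers move at their own pace and stop on an object; FORCE is the grip in N (left out, the last holds). Time passes only in rows, so rows that do not move let the fingers close. It gives the time, the measured TCP pose, the force, the opening and the grip force at its end, in the units of the state.
- r.get_state(): the state, without advancing time (a new reading comes with each control period).
- optics.snapshot(name): name is "scene" or "top"; returns (picture, depth): 420x560x3 uint8, blue, green, red; 420x560 float32, m along the optical axis (not along the pixel's ray), 0 where there is no reading.
- optics.calibration(name): a dict with "vfov" (degrees; the focal length in pixels is half the picture's height over the tangent of half this angle, whatever the lens; pixels are square), "cx", "cy" (the principal point, pixels), "cam_to_world" (4x4, takes a point from camera to world coordinates). Camera axes: x right, y up, looking along -z (the intrinsics and any distortion apply to the point x, -y, -z); pixel columns grow to the right and rows downward; lengths in m; the calibration is good to about 2 mm. A picture is of the moment at which its call begins. calibration takes no time and is no camera call.
- r.finish_job(): hands the job in; it is judged then, once.
The state is a dict: "clock": time; "q": joint angles; "qd": joint speeds; "joint_torque": joint torques, N m; "tool_pos": TCP position; "eef_rot": TCP orientation; "contact_force": force on the tool from outside, world axes, zero at the start; "moment": the same for the moment, N m; "opening": opening from 0.0 (shut) to 1.0 (fully open); "finger_force": force on a finger pad.
Only numpy, scipy, OpenCV 4.12 (cv2) and the standard library are available. Lean on these libraries where they do the work, as an engineer would, in place of code of your own. Each camera call takes 0.05 s, during which the arm holds its last target. There are 200 camera calls.

## Task

Put the four loose pieces of cutlery into the cutlery tray, each into the bay where one of its kind (knife, fork, large spoon, small spoon) already lies. Lay each piece down lengthwise beside its fellow, flat, right side up and with its handle towards you as they have it, without dropping it from a height. Leave the pieces already in the tray in their places, and don't disturb the oil bottle.

Things in the scene. Friction and masses are not known exactly. Their poses are not given: they have to be found in the camera images.
- tray: Fixed light wooden cutlery tray, 244 x 396 mm (x, y). Origin: centre of its underside; +x: far end. Four bays run along x, each 228 x 92 mm inside, centres at y = 144, 48, -48, -144 mm. Floor 6 mm thick, dividers 34 mm and outer walls 42 mm high. In each bay one piece lies near the +y wall, leaving some 50 mm free on its -y side: open the fingers only part way there.
- knife: Loose steel table knife: plain straight handle and a broad flat round-ended blade, 208 mm long, flat on the worktop right of the tray. Origin: underside of the handle, where to grip; +x points to the head, z up. It reaches 56 mm behind the origin and 152 mm ahead of it. The handle is 14 mm wide and 10 mm thick about the origin, the head 20 mm wide.
- fork: Loose steel table fork: plain straight handle and a head with four tines, 196 mm long, flat on the worktop right of the tray. Origin: underside of the handle, where to grip; +x points to the head, z up. It reaches 53 mm behind the origin and 143 mm ahead of it. The handle is 14 mm wide and 10 mm thick about the origin, the head 24 mm wide.
- tablespoon: Loose steel large spoon with an oval bowl, 196 mm long, flat on the worktop right of the tray. Origin: underside of the handle, where to grip; +x points to the head, z up. It reaches 53 mm behind the origin and 143 mm ahead of it. The handle is 14 mm wide and 10 mm thick about the origin, the head 34 mm wide.
- teaspoon: Loose steel small spoon, clearly shorter than the other one, with an oval bowl, 148 mm long, flat on the worktop right of the tray. Origin: underside of the handle, where to grip; +x points to the head, z up. It reaches 30 mm behind the origin and 118 mm ahead of it. The handle is 12 mm wide and 9 mm thick about the origin, the head 27 mm wide.
- tray_knife: The knife that already lies in a bay of the tray, loose, head to the far end: same shape, size, origin and axes as knife. It marks the bay of its kind.
- tray_fork: The fork that already lies in a bay of the tray, loose, head to the far end: same shape, size, origin and axes as fork. It marks the bay of its kind.
- tray_tablespoon: The large spoon that already lies in a bay of the tray, loose, head to the far end: same shape, size, origin and axes as tablespoon. It marks the bay of its kind.
- tray_teaspoon: The small spoon that already lies in a bay of the tray, loose, head to the far end: same shape, size, origin and axes as teaspoon. It marks the bay of its kind.
- oil_bottle: Bystander: standing glass oil bottle, 61 mm wide, 268 mm tall, behind the loose cutlery. Origin: centre of its underside.

How it is judged:
By the outcome, as a careful person would: the job done as asked, in the order asked, and still so for the second after the job is handed in, with the robot touching nothing.
It also fails if it takes over 93 s, if anything falls off the work surface, if the arm or the gripper's body presses on something with over 40 N, if the wrist force passes 120 N, or if a joint passes its speed limit or range.

## Working session

There is one attempt and no reset: what is moved stays moved. The work goes in short steps, Python scripts to look and compute and a shell command to move; the robot and the scene stay as the last step left them, time stands still between calls to the robot, and variables do not carry over. Pictures are saved under pics/ and viewed, at most 14 in all, crops included, and the job is handed in when it is done.

```bash
ls; mkdir -p pics; cat > h.py <<'E'
import numpy as np,cv2
from plant import r,optics
def snap(n,f):
    p,d=optics.snapshot(n); cv2.imwrite('pics/%s.png'%f,p); np.save('pics/%s.npy'%f,d); return p,d
def world(n,d):
    c=optics.calibration(n); h,w=d.shape; f=h/2/np.tan(np.radians(c['vfov'])/2)
    v,u=np.mgrid[:h,:w]; P=np.stack([(u-c['cx'])/f*d,-(v-c['cy'])/f*d,-d,np.ones_like(d)],-1)
    return (P@np.array(c['cam_to_world']).T)[...,:3]
E
python3 - <<'E'
from h import *
for n in('top','scene'):
    snap(n,n+'0'); c=optics.calibration(n); print(c)
print(r.get_state())
E
```

```text
pics
{'vfov': 43.76634169719599, 'cx': 283.3328825792231, 'cy': 210.11470349456832, 'cam_to_world': array([[ 0.01334075,  0.9923519 , -0.1227181 ,  0.44922207],
       [-0.99980505,  0.01502513,  0.01281037,  0.03396907],
       [ 0.01455625,  0.12252328,  0.99235889,  1.26332194],
       [ 0.        ,  0.        ,  0.        ,  1.        ]])}
{'vfov': 54.14297464136628, 'cx': 281.8136502107522, 'cy': 212.18596726222148, 'cam_to_world': array([[-0.6700577 ,  0.50672532, -0.54245012,  0.02563342],
       [-0.74230533, -0.45970556,  0.48749729,  0.53700402],
       [-0.00234012,  0.72931492,  0.68417415,  0.7505485 ],
       [ 0.        ,  0.        ,  0.        ,  1.        ]])}
{'clock': 0.1, 'q': array([ 1.3828222 ,  0.68990533, -0.19450482,  1.56624484,  0.15731781,
        0.90249122, -0.21507784]), 'qd': array([-0.00105975, -0.00232401,  0.00154704, -0.00140525, -0.0002929 ,
       -0.00110368,  0.00057106]), 'joint_torque': array([-3.76038850e-03, -5.28498030e+01, -1.27155595e+00, -1.53835380e+01,
       -5.25184732e-02,  2.00352610e-03,  6.71824000e-05]), 'tool_pos': array([ 0.13729531, -0.60915017,  0.23798531]), 'eef_rot': array([ 9.93852543e-01,  1.10708787e-01, -1.62392080e-04, -8.12500368e-04]), 'contact_force': array([ 0.17116417, -0.10659095,  0.3083856 ]), 'moment': array([ 0.00772057,  0.03254529, -0.01116463]), 'finger_force': 0.0, 'opening': 1.0014103385021726}
```

View pics/top0.png

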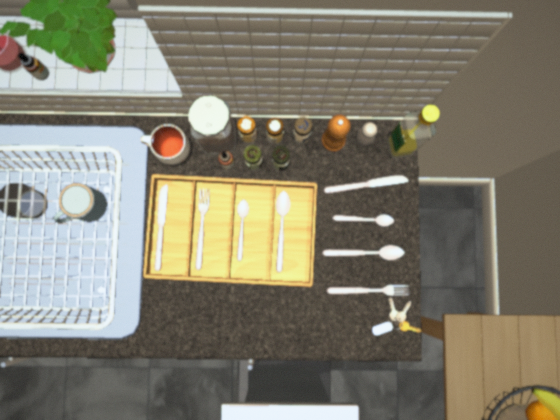

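View pics/scene0.png

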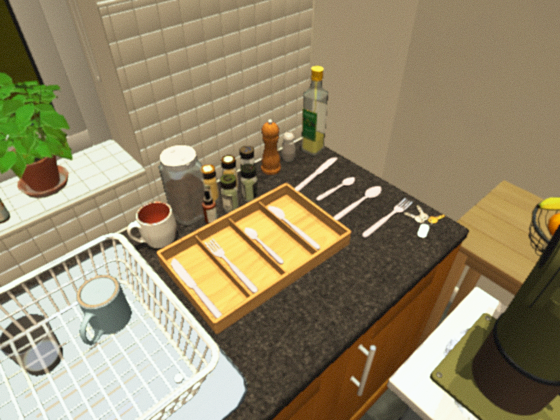

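The top view shows the loose knife (325–407, 185), teaspoon (335–393, 218), tablespoon (325–402, 252) and fork (328–408, 290), all with heads to the right. The bays, left to right, hold knife, fork, teaspoon and tablespoon, with heads at the far end. The scene view agrees. Keys lie beside the fork head at about (400, 315).

```bash
cat >> h.py <<'E'
def plane(n,u,v,z):
    c=optics.calibration(n); f=210/np.tan(np.radians(c['vfov'])/2); M=np.array(c['cam_to_world'])
    D=np.stack([(u-c['cx'])/f,-(v-c['cy'])/f,-np.ones_like(u,float)],-1)@M[:3,:3].T; o=M[:3,3]
    return o+D*((z-o[2])/D[...,2])[...,None]
def pieces(p,boxes,S=4):
    out={}
    for k,(x0,y0,x1,y1,z,back,fwd,hd) in boxes.items():
        c=p[y0:y1,x0:x1].astype(int)
        s=c.min(-1); s=cv2.resize(s.astype(np.float32),None,fx=S,fy=S,interpolation=cv2.INTER_LINEAR)
        t=(np.percentile(s,50)+np.percentile(s,99))/2
        n,l,st,_=cv2.connectedComponentsWithStats((s>t).astype(np.uint8)); i=1+np.argmax(st[1:,4])
        v,u=np.nonzero(l==i); P=plane('top',(u+.5)/S-.5+x0,(v+.5)/S-.5+y0,z)[:,:2]
        m=P.mean(0); a=np.linalg.svd(P-m,full_matrices=False)[2][0]; a=a*np.sign(a@np.array(hd))
        tt=(P-m)@a; lo,hi=tt.min(),tt.max(); L=hi-lo
        h=P[(tt<lo+.4*L)&(tt>lo+.02*L)]; mh=h.mean(0); b=np.linalg.svd(h-mh,full_matrices=False)[2][0]; b*=np.sign(b@a)
        mid=(lo+back+hi-fwd)/2
        org=mh+b*(mid-(mh-m)@a)
        out[k]=(org,np.degrees(np.arctan2(b[1],b[0])),L)
        print(k,org.round(4),'yaw handle %.1f all %.1f'%(out[k][1],np.degrees(np.arctan2(a[1],a[0]))),'L %.4f exp %.3f'%(L,back+fwd),'head',(m+a*hi).round(3))
    return out
E
cat > m.py <<'E'
from h import *
p=cv2.imread('pics/top0.png'); d=np.load('pics/top0.npy'); W=world('top',d)
R=(0,-1);F=(1,0)
B=dict(knife=(318,170,412,200,.006,.056,.152,R),teaspoon=(325,207,400,231,.006,.03,.118,R),tablespoon=(318,240,408,264,.006,.053,.143,R),fork=(322,280,412,300,.006,.053,.143,R),
 tknife=(154,182,172,272,.012,.056,.152,F),tfork=(194,185,214,272,.012,.053,.143,F),tteaspoon=(235,195,250,265,.012,.03,.118,F),ttable=(275,187,292,275,.012,.053,.143,F))
pieces(p,B)
for n,u,v in[('counter',370,235),('floor',262,240),('floor',220,250),('hand',340,253),('corner FL',153,178),('FR',316,183),('NL',147,278),('NR',312,284),('wall near',230,281)]: print(n,W[v,u].round(4), plane('top',np.array(u),np.array(v),.042).round(4))
E
python3 m.py
```

```text
knife [ 0.6644 -0.1355] yaw handle -80.7 all -80.6 L 0.2069 exp 0.208 head [ 0.689 -0.285]
teaspoon [ 0.588 -0.132] yaw handle -91.5 all -92.0 L 0.1471 exp 0.148 head [ 0.584 -0.249]
tablespoon [ 0.5046 -0.1309] yaw handle -89.0 all -88.9 L 0.1959 exp 0.196 head [ 0.507 -0.274]
fork [ 0.4152 -0.1372] yaw handle -88.5 all -88.6 L 0.1862 exp 0.196 head [ 0.418 -0.275]
tknife [0.5117 0.3137] yaw handle -2.0 all -2.4 L 0.2061 exp 0.208 head [0.663 0.308]
tfork [0.5039 0.217 ] yaw handle -2.7 all -3.8 L 0.1772 exp 0.196 head [0.637 0.208]
tteaspoon [0.5119 0.1203] yaw handle -2.4 all -2.7 L 0.1459 exp 0.148 head [0.629 0.115]
ttable [0.5096 0.0245] yaw handle -2.3 all -2.6 L 0.1941 exp 0.196 head [0.651 0.018]
counter [ 0.5476 -0.193   0.0024] [ 0.5445 -0.1859  0.042 ]
floor [0.5315 0.0681 0.0069] [0.5292 0.0671 0.042 ]
floor [0.5061 0.1681 0.0069] [0.5045 0.1644 0.042 ]
hand [ 0.5028 -0.1193  0.0099] [ 0.5014 -0.1154  0.042 ]
corner FL [0.6719 0.3271 0.0427] [0.6721 0.3272 0.042 ]
FR [ 0.674  -0.0617 -0.0018] [ 0.6662 -0.0584  0.042 ]
NL [ 0.4372  0.342  -0.0043] [0.4376 0.3308 0.042 ]
NR [ 0.4289 -0.0505  0.042 ] [ 0.4289 -0.0505  0.042 ]
wall near [0.4332 0.1396 0.0386] [0.4333 0.1393 0.042 ]
```

```bash
python3 - <<'E'
import cv2
p=cv2.imread('pics/top0.png');cv2.imwrite('pics/c0.png',cv2.resize(p[165:305,140:420],None,fx=2.85,fy=2.85,interpolation=cv2.INTER_CUBIC))
E
```

```text
(no output)
```

View pics/c0.png

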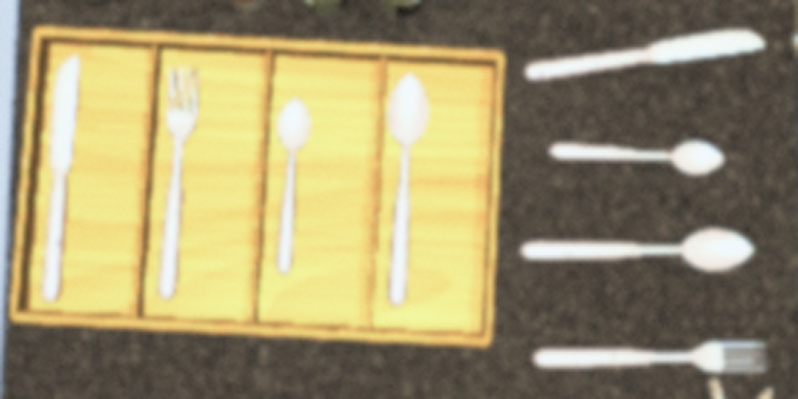

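The crop confirms the kinds and the bay layout: knife bay at crop x≈65, fork 175, teaspoon 290, tablespoon 405. The fork's tine tips were clipped in segmentation, so I'll measure the fork from its handle end. Next I'll fit the tray frame.

```bash
cat > t.py <<'E'
from h import *
p=cv2.imread('pics/top0.png')
hsv=cv2.cvtColor(p,cv2.COLOR_BGR2HSV); m=((hsv[...,1]>90)&(hsv[...,0]>8)&(hsv[...,0]<32)&(hsv[...,2]>70)).astype(np.uint8)
m[:165]=0;m[305:]=0;m[:,:135]=0;m[:,330:]=0
c=max(cv2.findContours(m,0,cv2.CHAIN_APPROX_NONE)[0],key=cv2.contourArea)[:,0].astype(float)
P=plane('top',c[:,0],c[:,1],.042)[:,:2].astype(np.float32)
(cx,cy),s,a=cv2.minAreaRect(P); print('rect',cx,cy,s,a)
# robust line fits per side
ctr=np.array([cx,cy]); th=np.radians(-1.4); 
for _ in range(5):
    X=np.array([np.cos(th),np.sin(th)]);Y=np.array([-X[1],X[0]]); q=(P-ctr)@np.stack([X,Y],1)
    o=[];an=[]
    for ax,half,sg in((0,.122,1),(0,.122,-1),(1,.198,1),(1,.198,-1)):
        k=(abs(q[:,ax]-sg*half)<.012)&(abs(q[:,1-ax])<(.18 if ax==0 else .105))
        f=np.polyfit(q[k,1-ax],q[k,ax],1); o.append(np.median(q[k,ax])); an.append(-f[0] if ax==0 else f[0])
    ctr=ctr+X*(o[0]+o[1])/2+Y*(o[2]+o[3])/2; th+=np.mean(an)
print('tray',ctr,np.degrees(th),'size',o[0]-o[1],o[2]-o[3],np.degrees(an))
X=np.array([np.cos(th),np.sin(th)]);Y=np.array([-X[1],X[0]])
for k,o,c in(('knife',(.5117,.3137),.144),('fork',(.509,.2168),.048),('tea',(.5119,.1203),-.048),('table',(.5096,.0245),-.144)):
    v=np.array(o)-ctr; b=v@Y-c; print(k,'fellow x %.4f, off bay centre %.4f'%(v@X,b))
    for dy in(-.02,): print('  target at bay off',dy,(ctr+X*(v@X)+Y*(c+dy)).round(4))
E
python3 t.py
```

```text
rect 0.5534189939498901 0.14092615246772766 (0.39690548181533813, 0.2501799166202545) 87.84921264648438
tray [0.55314928 0.14053562] -2.060769485611928 size 0.24705975282638618 0.39369893702585823 [-0.12166499 -0.10703484  0.32907912 -0.10037929]
knife fellow x -0.0476, off bay centre 0.0276
  target at bay off -0.02 [0.51   0.2662]
fork fellow x -0.0469, off bay centre 0.0266
  target at bay off -0.02 [0.5073 0.1702]
tea fellow x -0.0405, off bay centre 0.0263
  target at bay off -0.02 [0.5102 0.074 ]
table fellow x -0.0393, off bay centre 0.0265
  target at bay off -0.02 [ 0.5079 -0.0219]
```

```bash
cat >> h.py <<'E'
def go(x,y,z,yaw):
    s=r.get_state(); from scipy.spatial.transform import Rotation as R
    T=R.from_quat(s['eef_rot']); d=T.inv().apply(np.array([x,y,z])-s['tool_pos'])/.025
    m=T.as_matrix(); cur=np.degrees(np.arctan2(m[1,0],m[0,0])); G=R.from_euler('z',yaw,degrees=True)*R.from_quat([1,0,0,0])
    print('t %.2f pos %s yaw %.2f open %.2f f %.1f | shift units %s turn(/pi) %s | in target-yaw axes %s'%(s['clock'],s['tool_pos'].round(4),cur,s['opening'],s['finger_force'],d.round(2),((T.inv()*G).as_rotvec()/np.pi).round(4),(G.inv().apply(np.array([x,y,z])-s['tool_pos'])/.025).round(2)))
E
python3 - <<'E'
from h import *
for n in('top','scene'):
    W=world(n,np.load('pics/%s0.npy'%n)).reshape(-1,3)
    for nm,x0,x1,y0,y1,zt in(('behind knife',.69,.95,-.22,-.03,.06),('bottle',.6,.95,-.36,-.22,.06),('rack',.40,.66,.33,.5,.05),('behind tray',.66,.95,0,.35,.06)):
        k=(W[:,0]>x0)&(W[:,0]<x1)&(W[:,1]>y0)&(W[:,1]<y1)&(W[:,2]>zt)
        if k.any(): print(n,nm,k.sum(),np.percentile(W[k],[1,99],0).round(3).tolist())
t=np.radians(-2.06);X=np.array([np.cos(t),np.sin(t)]);Y=np.array([-X[1],X[0]]);c=np.array([.5531,.1405])
for k,x,y in(('knife',-.048,.144),('fork',-.045,.048),('tea',-.041,-.048),('table',-.043,-.144)): print(k,(c+X*x+Y*(y-.015)).round(4))
go(.5046,-.1309,.1,91)
E
```

```text
top behind knife 12498 [[0.762, -0.218, 0.066], [0.85, -0.032, 0.546]]
top bottle 9823 [[0.739, -0.358, 0.069], [0.85, -0.222, 0.551]]
top rack 1799 [[0.407, 0.38, 0.054], [0.653, 0.499, 0.122]]
top behind tray 20453 [[0.708, 0.003, 0.065], [0.929, 0.343, 0.535]]
scene behind knife 8283 [[0.761, -0.217, 0.065], [0.848, -0.032, 0.458]]
scene bottle 4826 [[0.74, -0.358, 0.064], [0.853, -0.221, 0.422]]
scene rack 2892 [[0.404, 0.385, 0.052], [0.655, 0.499, 0.12]]
scene behind tray 26204 [[0.709, 0.004, 0.064], [0.942, 0.34, 0.51]]
knife [0.5098 0.2711]
fork [0.5093 0.1751]
tea [0.5099 0.079 ]
table [ 0.5044 -0.0169]
t 0.10 pos [ 0.1373 -0.6092  0.238 ] yaw 12.71 open 1.00 f 0.0 | shift units [ 18.54 -15.42   5.54] turn(/pi) [-5.000e-04 -3.000e-04 -4.349e-01] | in target-yaw axes [18.87 15.02  5.52]
```

```bash
python3 - <<'E'
from h import *
W=np.concatenate([world(n,np.load('pics/%s0.npy'%n)).reshape(-1,3) for n in('top','scene')])
for y in np.arange(-.24,-.02,.02):
    k=(W[:,0]>.70)&(abs(W[:,1]-y)<.01)&(W[:,2]>.062)&(W[:,2]<.2); print('%.2f'%y,W[k,0].min().round(3),np.percentile(W[k,0],2).round(3),W[k,2].max().round(2))
W=world('top',np.load('pics/top0.npy')).reshape(-1,3)
k=(W[:,0]<.5)&(W[:,1]<-.33)&(W[:,2]>.0); print('basket',np.percentile(W[k],[0,1,50,99,100],0).round(3).tolist())
k&=W[:,2]>.03; print(np.percentile(W[k],[0,1,50,99,100],0).round(3).tolist())
E
```

```text
-0.24 0.737 0.739 0.2
-0.22 0.756 0.778 0.2
-0.20 0.775 0.785 0.2
-0.18 0.771 0.773 0.2
-0.16 0.775 0.778 0.2
-0.14 0.839 0.84 0.2
-0.12 0.755 0.76 0.2
-0.10 0.753 0.756 0.2
-0.08 0.757 0.76 0.2
-0.06 0.839 0.84 0.2
-0.04 0.769 0.772 0.2Traceback (most recent call last):
  File "<stdin>", line 6, in <module>
    return _quantile_unchecked(
        a, q, axis, out, overwrite_input, method, keepdims, weights)
    return _ureduce(a,
                    func=_quantile_ureduce_func,
    ...<5 lines>...
                    overwrite_input=overwrite_input,
                    method=method)
    r = func(a, **kwargs)
    result = _quantile(arr,
                       quantiles=q,
    ...<2 lines>...
                       out=out,
                       weights=wgt)
    slices_having_nans = np.isnan(arr[-1, ...])
                                  ~~~^^^^^^^^^
IndexError: index -1 is out of bounds for axis 0 with size 0
```

```bash
python3 -m pendant '[[0,0,0,0,0,-0.036],[0,0,0,0,0,-0.036],[0,0,0,0,0,-0.036],[0,0,0,0,0,-0.036],[0,0,0,0,0,-0.036]]' -0.2 50
python3 -m pendant '[[0,0,0,0,0,-0.036],[0,0,0,0,0,-0.036],[0,0,0,0,0,-0.036],[0,0,0,0,0,-0.036],[0,0,0,0,0,-0.036]]'
python3 -m pendant '[[0,0,0,0,0,-0.036],[0,0,0,0,0,-0.036],[0.5,0.4,0,0,0,0],[1,0.8,0,0,0,0],[1,0.8,0,0,0,0]]'
python3 -c "from h import *;go(.5046,-.1309,.1,91)"
```

```text
clock: 0.52
tool_pos: [0.1373, -0.6094, 0.2383]
eef_rot: [0.922, 0.386, -0.0, -0.001]
contact_force: [-0.5, 0.1, -0.2]
opening: 0.644
finger_force: 0.0
clock: 0.93
tool_pos: [0.1373, -0.6094, 0.2383]
eef_rot: [0.778, 0.628, 0.0, -0.0]
contact_force: [0.8, -0.4, -0.0]
opening: 0.403
finger_force: 0.0
clock: 1.35
tool_pos: [0.1862, -0.5465, 0.2379]
eef_rot: [0.705, 0.709, 0.0, -0.0]
contact_force: [0.6, -0.2, 1.2]
opening: 0.398
finger_force: 0.0
t 1.35 pos [ 0.1862 -0.5465  0.2379] yaw 90.27 open 0.40 f 0.0 | shift units [16.56 12.81  5.53] turn(/pi) [-0.0001 -0.0002 -0.0041] | in target-yaw axes [16.4  13.02  5.52]
```

```bash
python3 -m pendant '[[1,0.78,0.3,0,0,-0.004],[1,0.78,0.3,0,0,0],[1,0.78,0.3,0,0,0],[1,0.78,0.3,0,0,0],[1,0.78,0.3,0,0,0]]'
python3 -m pendant '[[1,0.8,0.3,0,0,0],[1,0.8,0.3,0,0,0],[1,0.8,0.3,0,0,0],[1,0.8,0.3,0,0,0],[1,0.8,0.3,0,0,0]]'
python3 -m pendant '[[1,0.8,0.3,0,0,0],[1,0.8,0.3,0,0,0],[1,0.8,0.3,0,0,0],[1,0.8,0.3,0,0,0],[1,0.8,0.3,0,0,0]]'
python3 -m pendant '[[0.9,0.7,0.4,0,0,0],[0,0,0,0,0,0],[0,0,0,0,0,0]]'
python3 -c "from h import *;go(.5046,-.1309,.003,91)"
```

```text
clock: 1.77
tool_pos: [0.2826, -0.4187, 0.2007]
eef_rot: [0.7, 0.714, 0.0, -0.0]
contact_force: [0.8, -0.4, 0.9]
opening: 0.401
finger_force: 0.0
clock: 2.18
tool_pos: [0.3801, -0.2917, 0.1632]
eef_rot: [0.7, 0.714, -0.0, -0.0]
contact_force: [0.2, 1.1, 0.1]
opening: 0.4
finger_force: 0.0
clock: 2.6
tool_pos: [0.4776, -0.1646, 0.1256]
eef_rot: [0.7, 0.714, -0.0, -0.0]
contact_force: [0.2, -0.3, 0.3]
opening: 0.4
finger_force: 0.0
clock: 2.85
tool_pos: [0.4945, -0.1411, 0.1156]
eef_rot: [0.698, 0.716, 0.0, -0.001]
contact_force: [-1.4, -0.9, -0.1]
opening: 0.401
finger_force: 0.0
t 2.85 pos [ 0.4945 -0.1411  0.1156] yaw 91.41 open 0.40 f 0.0 | shift units [0.39 0.42 4.5 ] turn(/pi) [-0.0002 -0.0003  0.0023] | in target-yaw axes [0.4  0.41 4.5 ]
```

```bash
python3 -m pendant '[[0.4,0.4,1,0,0,0],[0,0,1,0,0,0],[0,0,1,0,0,0],[0,0,1,0,0,0],[0,0,0.5,0,0,0]]'
python3 -m pendant '[[0,0,0,0,0,0],[0,0,0,0,0,0]]'
python3 -m pendant '[[0,0,0,0,0,0],[0,0,0,0,0,0],[0,0,0,0,0,0],[0,0,0,0,0,0],[0,0,0,0,0,0]]' -1 50
python3 -c "from h import *;go(.5044,-.0169,.1,178)"
```

```text
clock: 3.27
tool_pos: [0.5016, -0.1346, 0.0016]
eef_rot: [0.7, 0.714, -0.002, -0.001]
contact_force: [0.1, -0.5, -0.5]
opening: 0.398
finger_force: 0.0
clock: 3.43
tool_pos: [0.5026, -0.1345, 0.0034]
eef_rot: [0.7, 0.714, -0.001, -0.0]
contact_force: [0.0, -1.4, 1.0]
opening: 0.402
finger_force: 0.0
clock: 3.85
tool_pos: [0.5042, -0.1333, 0.0044]
eef_rot: [0.7, 0.714, 0.0, 0.001]
contact_force: [0.0, -0.8, 5.2]
opening: 0.146
finger_force: 50.0
t 3.85 pos [ 0.5042 -0.1333  0.0044] yaw 91.17 open 0.15 f 50.0 | shift units [ 4.65  0.11 -3.83] turn(/pi) [ 2.000e-04  4.000e-04 -4.824e-01] | in target-yaw axes [ 0.15  4.65 -3.83]
```

```bash
python3 -m pendant '[[0,0,-0.5,0,0,0],[0,0,-1,0,0,0],[0,0,-1,0,0,0],[0,0,-1,0,0,-0.02],[0,0,-0.5,0,0,-0.036]]'
python3 -m pendant '[[0,0,0,0,0,-0.036],[0,0,0,0,0,-0.036],[0,0,0,0,0,-0.036],[0,0,0,0,0,-0.036],[0,0,0,0,0,-0.036]]'
python3 -m pendant '[[0,0,0,0,0,-0.036],[0,0,0,0,0,-0.036],[0,0,0,0,0,-0.036],[0,0,0,0,0,-0.036],[0,0,0,0,0,-0.036]]'
python3 -m pendant '[[0,0,0,0,0,-0.036],[0,0,0,0,0,-0.03],[0,0,0,0,0,0],[0,0,0,0,0,0]]'
python3 - <<'E'
from h import *
go(.5044,-.0169,.1,178)
p,d=snap('scene','s1'); q,_=snap('top','t1'); cv2.imwrite('pics/v1.png',np.hstack([cv2.resize(p[120:330,200:480],(400,300)),cv2.resize(q[150:330,180:420],(400,300))]))
E
```

```text
clock: 4.27
tool_pos: [0.5046, -0.133, 0.1063]
eef_rot: [0.633, 0.774, 0.0, 0.001]
contact_force: [0.5, 0.6, -0.6]
opening: 0.15
finger_force: 50.0
clock: 4.68
tool_pos: [0.5035, -0.133, 0.1038]
eef_rot: [0.391, 0.92, -0.0, -0.0]
contact_force: [0.3, 0.6, -0.7]
opening: 0.148
finger_force: 50.0
clock: 5.1
tool_pos: [0.5034, -0.1331, 0.1037]
eef_rot: [0.119, 0.993, -0.0, -0.0]
contact_force: [-0.2, 0.4, -0.3]
opening: 0.15
finger_force: 50.0
clock: 5.43
tool_pos: [0.5035, -0.133, 0.1036]
eef_rot: [0.019, 1.0, 0.0, -0.0]
contact_force: [-0.5, -0.6, -0.3]
opening: 0.147
finger_force: 50.0
t 5.43 pos [ 0.5035 -0.133   0.1036] yaw 177.78 open 0.15 f 50.0 | shift units [0.14 4.64 0.14] turn(/pi) [ 0.     -0.0002 -0.0012] | in target-yaw axes [0.12 4.64 0.14]
```

View pics/v1.png

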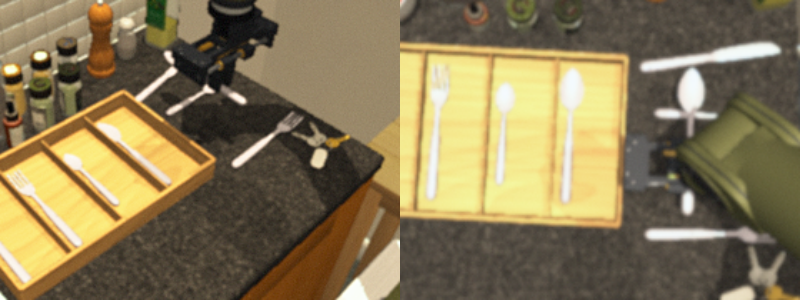

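The spoon is held level at scene-crop (205, 95), head far and face up. Now I'll carry it over the rightmost bay.

```bash
python3 -m pendant '[[0,0.6,0,0,0,0],[0,1,0,0,0,0],[0,1,0,0,0,0],[0,1,0,0,0,0],[0,1,0,0,0,0]]'
python3 -m pendant '[[0,0,0.8,0,0,0],[0,0,0.8,0,0,0],[0,0,0,0,0,0]]'
python3 -c "from h import *;go(.506,-.0169,.0112,178)"
```

```text
clock: 5.95
tool_pos: [0.5079, -0.0169, 0.1039]
eef_rot: [0.019, 1.0, -0.0, 0.0]
contact_force: [0.3, 1.1, -0.8]
opening: 0.147
finger_force: 50.0
clock: 6.2
tool_pos: [0.5063, -0.0179, 0.0615]
eef_rot: [0.018, 1.0, -0.001, -0.002]
contact_force: [-0.6, -1.2, -1.3]
opening: 0.151
finger_force: 50.0
t 6.20 pos [ 0.5063 -0.0179  0.0615] yaw 177.96 open 0.15 f 50.0 | shift units [0.01 0.04 2.01] turn(/pi) [-0.0005 -0.0013 -0.0002] | in target-yaw axes [0.01 0.04 2.01]
```

```bash
python3 -m pendant '[[0,0.04,0.8,0,0,0],[0,0,0.7,0,0,0],[0,0,0.4,0,0,0],[0,0,0.1,0,0,0],[0,0,0,0,0,0]]'
python3 -c "from h import *;go(.506,-.0169,.0105,178)"
```

```text
clock: 6.62
tool_pos: [0.5079, -0.0172, 0.0138]
eef_rot: [0.018, 1.0, -0.0, -0.0]
contact_force: [-0.2, -0.3, -0.4]
opening: 0.151
finger_force: 50.0
t 6.62 pos [ 0.5079 -0.0172  0.0138] yaw 177.90 open 0.15 f 50.0 | shift units [0.08 0.01 0.13] turn(/pi) [-0.0002 -0.0001 -0.0006] | in target-yaw axes [0.08 0.01 0.13]
```

```bash
python3 -m pendant '[[0,0,0.1,0,0,0],[0,0,0.04,0,0,0],[0,0,0,0,0,0]]'
python3 -m pendant '[[0,0,0,0,0,0],[0,0,0,0,0,0],[0,0,0,0,0,0]]' -0.45
python3 -m pendant '[[0,0,-0.3,0,0,0],[0,0,-1,0,0,0],[0,0,-1,0,0,0],[0,0,-1,0,0,0]]'
python3 - <<'E'
from h import *
snap('top','t2'); p,d=snap('scene','s2'); cv2.imwrite('pics/v2.png',cv2.resize(p[170:330,150:370],(660,480),interpolation=cv2.INTER_CUBIC)); go(.588,-.133,.1,88.5)
E
```

```text
clock: 6.87
tool_pos: [0.5083, -0.0171, 0.0107]
eef_rot: [0.018, 1.0, -0.0, 0.0]
contact_force: [-0.9, 0.2, -1.4]
opening: 0.148
finger_force: 50.0
clock: 7.12
tool_pos: [0.5083, -0.0162, 0.0106]
eef_rot: [0.018, 1.0, 0.001, 0.0]
contact_force: [0.8, 1.6, 0.3]
opening: 0.275
finger_force: 0.9
clock: 7.45
tool_pos: [0.5073, -0.0172, 0.094]
eef_rot: [0.018, 1.0, -0.0, -0.001]
contact_force: [0.7, 0.1, 0.4]
opening: 0.273
finger_force: 0.0
t 7.55 pos [ 0.5098 -0.0167  0.0962] yaw 177.93 open 0.28 f 0.0 | shift units [-3.29 -4.54 -0.14] turn(/pi) [0.0015 0.0013 0.4968] | in target-yaw axes [-4.57  3.25 -0.15]
```

View pics/v2.png

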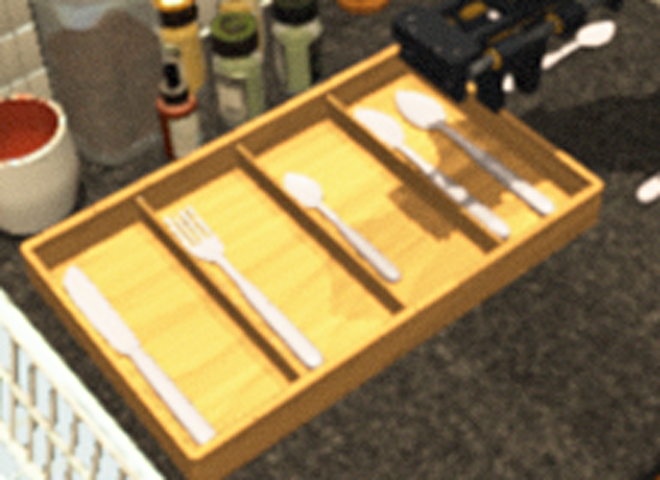

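The tablespoon lies beside its fellow at crop (475, 150), flat and face up. Next is the teaspoon.

```bash
python3 -m pendant '[[0,0,0,0,0,0.0355],[0,0,0,0,0,0.0355],[0,0,0,0,0,0.0355],[0,0,0,0,0,0.0355],[0,0,0,0,0,0.0355]]' -0.2
python3 -m pendant '[[0,0,0,0,0,0.0355],[0,0,0,0,0,0.0355],[0,0,0,0,0,0.0355],[0,0,0,0,0,0.0355],[0,0,0,0,0,0.0355]]'
python3 -m pendant '[[0,0,0,0,0,0.0355],[0,0,0,0,0,0.0355],[0,0,0,0,0,0.0355],[0,0,0,0,0,0.0355],[-0.6,0.4,0,0,0,0]]'
python3 -m pendant '[[-1,0.7,0,0,0,0],[-1,0.7,0,0,0,0],[-1,0.7,0,0,0,0],[-1,0.7,0,0,0,0],[0,0,0,0,0,0]]'
python3 -m pendant '[[0,0,0.8,0,0,0],[0,0,0.8,0,0,0],[0,0,0,0,0,0]]'
python3 -c "from h import *;go(.588,-.132,.003,88.5)"
```

```text
clock: 7.97
tool_pos: [0.5075, -0.0174, 0.0924]
eef_rot: [0.295, 0.955, -0.0, -0.0]
contact_force: [-0.5, 0.9, 0.3]
opening: 0.407
finger_force: 0.0
clock: 8.38
tool_pos: [0.5075, -0.0173, 0.0924]
eef_rot: [0.547, 0.837, -0.001, -0.0]
contact_force: [1.3, -0.1, 0.5]
opening: 0.403
finger_force: 0.0
clock: 8.8
tool_pos: [0.5157, -0.0288, 0.0926]
eef_rot: [0.716, 0.698, -0.0, -0.002]
contact_force: [0.9, 1.2, 0.6]
opening: 0.402
finger_force: 0.0
clock: 9.22
tool_pos: [0.5871, -0.1422, 0.0922]
eef_rot: [0.72, 0.694, -0.001, 0.003]
contact_force: [0.4, -0.3, -0.6]
opening: 0.401
finger_force: 0.0
clock: 9.47
tool_pos: [0.5817, -0.1339, 0.0494]
eef_rot: [0.716, 0.698, -0.002, -0.003]
contact_force: [-0.0, 0.8, 0.0]
opening: 0.398
finger_force: 0.0
t 9.47 pos [ 0.5817 -0.1339  0.0494] yaw 88.50 open 0.40 f 0.0 | shift units [0.08 0.26 1.85] turn(/pi) [-0.0022 -0.0001 -0.    ] | in target-yaw axes [0.08 0.25 1.85]
```

```bash
python3 -m pendant '[[0,0.2,0.7,0,0,0],[0,0,0.7,0,0,0],[0,0,0.4,0,0,0],[0,0,0,0,0,0],[0,0,0,0,0,0]]'
python3 -c "from h import *;go(.588,-.132,.003,88.5)"
```

```text
clock: 9.88
tool_pos: [0.5894, -0.1339, 0.0078]
eef_rot: [0.716, 0.698, -0.0, -0.0]
contact_force: [0.6, -0.9, -0.3]
opening: 0.401
finger_force: 0.0
t 9.88 pos [ 0.5894 -0.1339  0.0078] yaw 88.51 open 0.40 f 0.0 | shift units [ 0.08 -0.06  0.19] turn(/pi) [-0.0003  0.      0.0001] | in target-yaw axes [ 0.08 -0.06  0.19]
```

```bash
python3 -m pendant '[[0.06,-0.04,0.18,0,0,0],[0,0,0,0,0,0],[0,0,0,0,0,0]]'
python3 -m pendant '[[0,0,0,0,0,0],[0,0,0,0,0,0],[0,0,0,0,0,0],[0,0,0,0,0,0],[0,0,0,0,0,0]]' -1 50
python3 -m pendant '[[0,0,-0.4,0,0,0],[0,0,-1,0,0,0],[0,0,-1,0,0,0],[0,0,-1,0,0,0],[0,0,-0.5,0,0,0]]'
python3 -c "from h import *;go(.5099,.079,.1,178)"
```

```text
clock: 10.13
tool_pos: [0.5891, -0.1325, 0.0038]
eef_rot: [0.716, 0.698, 0.0, 0.0]
contact_force: [-0.8, -0.4, -0.2]
opening: 0.399
finger_force: 0.0
clock: 10.55
tool_pos: [0.589, -0.1327, 0.0034]
eef_rot: [0.716, 0.698, 0.0, 0.0]
contact_force: [-1.1, 0.0, 1.9]
opening: 0.121
finger_force: 50.0
clock: 10.97
tool_pos: [0.5903, -0.1326, 0.104]
eef_rot: [0.716, 0.698, 0.001, 0.002]
contact_force: [0.7, -0.2, -0.8]
opening: 0.125
finger_force: 50.0
t 10.97 pos [ 0.5903 -0.1326  0.104 ] yaw 88.48 open 0.12 f 50.0 | shift units [ 8.38 -3.44  0.15] turn(/pi) [ 0.001   0.0011 -0.4973] | in target-yaw axes [3.51 8.35 0.16]
```

```bash
python3 -m pendant '[[0.5,-0.2,0,0,0,0],[1,-0.4,0,0,0,0],[1,-0.4,0,0,0,0],[1,-0.4,0,0,0,0],[1,-0.4,0,0,0,0]]'
python3 -m pendant '[[1,-0.4,0,0,0,0],[1,-0.4,0,0,0,0],[1,-0.4,0,0,0,0],[0.8,-0.4,0,0,0,0],[0,0,0,0,0,-0.035]]'
python3 -m pendant '[[0,0,0,0,0,-0.0355],[0,0,0,0,0,-0.0355],[0,0,0,0,0,-0.0355],[0,0,0,0,0,-0.0355],[0,0,0,0,0,-0.0355]]'
python3 -m pendant '[[0,0,0,0,0,-0.0355],[0,0,0,0,0,-0.0355],[0,0,0,0,0,-0.0355],[0,0,0,0,0,-0.0355],[0,0,0,0,0,-0.0355]]'
python3 -m pendant '[[0,0,0,0,0,-0.0355],[0,0,0,0,0,-0.0355],[0,0,0,0,0,-0.035],[0,0,0,0,0,0],[0,0,0,0,0,0]]'
python3 -c "from h import *;go(.5105,.079,.0105,178)"
```

```text
clock: 11.38
tool_pos: [0.5462, -0.0181, 0.1008]
eef_rot: [0.717, 0.698, -0.0, -0.0]
contact_force: [-0.6, -0.1, 0.0]
opening: 0.122
finger_force: 50.0
clock: 11.8
tool_pos: [0.5073, 0.0836, 0.1011]
eef_rot: [0.673, 0.739, 0.001, -0.002]
contact_force: [0.4, 0.9, -0.6]
opening: 0.131
finger_force: 50.0
clock: 12.22
tool_pos: [0.5094, 0.0769, 0.1008]
eef_rot: [0.446, 0.895, -0.0, 0.0]
contact_force: [-0.9, 0.2, -0.9]
opening: 0.124
finger_force: 50.0
clock: 12.63
tool_pos: [0.5093, 0.0768, 0.1008]
eef_rot: [0.182, 0.983, -0.0, 0.0]
contact_force: [-0.9, 0.0, -1.1]
opening: 0.125
finger_force: 50.0
clock: 13.05
tool_pos: [0.5093, 0.0769, 0.1006]
eef_rot: [0.021, 1.0, 0.0, -0.0]
contact_force: [0.5, 0.2, -0.5]
opening: 0.126
finger_force: 50.0
t 13.05 pos [0.5093 0.0769 0.1006] yaw 177.58 open 0.13 f 50.0 | shift units [-0.04  0.09  3.61] turn(/pi) [ 0.     -0.0001 -0.0024] | in target-yaw axes [-0.04  0.09  3.61]
```

```bash
python3 -m pendant '[[0,0.08,0.6,0,0,-0.002],[0,0,1,0,0,0],[0,0,0.9,0,0,0],[0,0,0.6,0,0,0],[0,0,0.3,0,0,0]]'
python3 -m pendant '[[0,0,0.1,0,0,0],[0,0,0.04,0,0,0],[0,0,0,0,0,0],[0,0,0,0,0,0]]'
python3 -c "from h import *;go(.5105,.079,.0105,178)"
```

```text
clock: 13.47
tool_pos: [0.5087, 0.0786, 0.0141]
eef_rot: [0.017, 1.0, -0.001, -0.001]
contact_force: [0.3, 0.6, -0.3]
opening: 0.124
finger_force: 50.0
clock: 13.8
tool_pos: [0.5101, 0.0792, 0.013]
eef_rot: [0.017, 1.0, 0.0, 0.001]
contact_force: [-0.5, -0.9, -0.5]
opening: 0.125
finger_force: 50.0
t 13.80 pos [0.5101 0.0792 0.013 ] yaw 178.10 open 0.12 f 50.0 | shift units [-0.02 -0.01  0.1 ] turn(/pi) [0.0001 0.0005 0.0005] | in target-yaw axes [-0.02 -0.01  0.1 ]
```

```bash
python3 -m pendant '[[0,0,0.1,0,0,0],[0,0,0,0,0,0],[0,0,0,0,0,0]]'
python3 -m pendant '[[0,0,0,0,0,0],[0,0,0,0,0,0],[0,0,0,0,0,0]]' -0.45
python3 -m pendant '[[0,0,-0.3,0,0,0],[0,0,-1,0,0,0],[0,0,-1,0,0,0],[0,0,-1,0,0,0],[0,0,0,0,0,0]]'
python3 - <<'E'
from h import *
snap('top','t3'); p,d=snap('scene','s3'); cv2.imwrite('pics/v3.png',cv2.resize(p[170:330,150:370],(660,480),interpolation=cv2.INTER_CUBIC)); go(.4152,-.142,.05,91.5)
E
```

```text
clock: 14.05
tool_pos: [0.5097, 0.079, 0.01]
eef_rot: [0.016, 1.0, -0.0, 0.0]
contact_force: [0.4, -0.0, -0.1]
opening: 0.129
finger_force: 50.0
clock: 14.3
tool_pos: [0.5096, 0.0792, 0.0098]
eef_rot: [0.016, 1.0, 0.0, 0.0]
contact_force: [0.1, 0.6, 0.3]
opening: 0.273
finger_force: 0.3
clock: 14.72
tool_pos: [0.5115, 0.0802, 0.0964]
eef_rot: [0.016, 1.0, 0.001, 0.003]
contact_force: [-0.2, -0.3, 0.2]
opening: 0.275
finger_force: 0.0
t 14.82 pos [0.5101 0.0789 0.0932] yaw 178.11 open 0.27 f 0.0 | shift units [ 3.5  -8.96  1.72] turn(/pi) [0.0005 0.0005 0.4811] | in target-yaw axes [-8.73 -4.02  1.73]
```

View pics/v3.png

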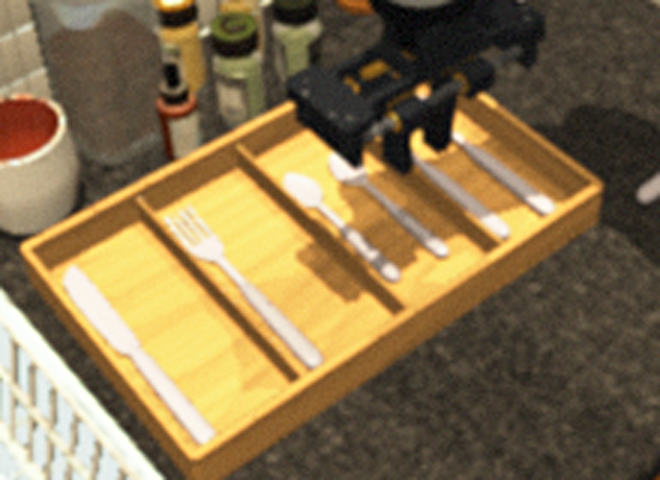

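The teaspoon is in place at crop (390, 205), flat beside its fellow. Next is the fork.

```bash
python3 -m pendant '[[0.2,-0.5,0,0,0,0],[0.4,-1,0,0,0,0],[0.4,-1,0,0,0,0],[0.4,-1,0,0,0,0],[0.4,-1,0,0,0,0]]'
python3 -m pendant '[[0.4,-1,0,0,0,0],[0.4,-1,0,0,0,0],[0.4,-1,0,0,0,0],[0.4,-1,0,0,0,0],[0.1,-0.4,0,0,0,0.02]]'
python3 -m pendant '[[0,0,0,0,0,0.0355],[0,0,0,0,0,0.0355],[0,0,0,0,0,0.0355],[0,0,0,0,0,0.0355],[0,0,0,0,0,0.0355]]' -0.2
python3 -m pendant '[[0,0,0,0,0,0.0355],[0,0,0,0,0,0.0355],[0,0,0,0,0,0.0355],[0,0,0,0,0,0.0355],[0,0,0.5,0,0,0.0355]]'
python3 -m pendant '[[0,0,0.6,0,0,0.0355],[0,0,0.5,0,0,0.0355],[0,0,0,0,0,0.0355],[0,0,0,0,0,0],[0,0,0,0,0,0]]'
python3 -c "from h import *;go(.4152,-.142,.0035,91.5)"
```

```text
clock: 15.23
tool_pos: [0.4585, -0.0341, 0.0911]
eef_rot: [0.016, 1.0, -0.001, -0.002]
contact_force: [0.2, 0.9, -0.5]
opening: 0.274
finger_force: 0.0
clock: 15.65
tool_pos: [0.4098, -0.1452, 0.0909]
eef_rot: [0.05, 0.999, -0.002, -0.004]
contact_force: [-0.1, -0.9, 0.3]
opening: 0.272
finger_force: 0.0
clock: 16.07
tool_pos: [0.4129, -0.1413, 0.0913]
eef_rot: [0.324, 0.946, -0.001, -0.002]
contact_force: [-0.4, -0.2, 0.3]
opening: 0.401
finger_force: 0.0
clock: 16.48
tool_pos: [0.4137, -0.1416, 0.08]
eef_rot: [0.572, 0.82, -0.0, 0.0]
contact_force: [-0.2, 1.2, -0.6]
opening: 0.4
finger_force: 0.0
clock: 16.9
tool_pos: [0.4134, -0.1408, 0.0517]
eef_rot: [0.697, 0.717, -0.001, -0.001]
contact_force: [-0.2, -0.3, -0.5]
opening: 0.403
finger_force: 0.0
t 16.90 pos [ 0.4134 -0.1408  0.0517] yaw 91.61 open 0.40 f 0.0 | shift units [-0.05  0.08  1.93] turn(/pi) [-0.0009  0.0001  0.0006] | in target-yaw axes [-0.05  0.07  1.93]
```

```bash
python3 -m pendant '[[-0.05,0.07,0.8,0,0,0],[0,0,0.7,0,0,0],[0,0,0.3,0,0,0],[0,0,0.1,0,0,0],[0,0,0,0,0,0]]'
python3 -m pendant '[[0,0,0,0,0,0],[0,0,0,0,0,0],[0,0,0,0,0,0]]'
python3 -c "from h import *;go(.4152,-.142,.0035,91.5)"
```

```text
clock: 17.32
tool_pos: [0.417, -0.1434, 0.0268]
eef_rot: [0.697, 0.717, -0.002, -0.0]
contact_force: [0.4, 0.2, 0.3]
opening: 0.399
finger_force: 0.0
clock: 17.57
tool_pos: [0.4176, -0.1433, 0.0274]
eef_rot: [0.698, 0.716, -0.002, 0.0]
contact_force: [-0.9, 0.1, 0.1]
opening: 0.399
finger_force: 0.0
t 17.57 pos [ 0.4176 -0.1433  0.0274] yaw 91.46 open 0.40 f 0.0 | shift units [ 0.06 -0.09  0.96] turn(/pi) [-0.0006  0.001  -0.0002] | in target-yaw axes [ 0.05 -0.1   0.96]
```

```bash
python3 -c "
from h import *
s=r.get_state();print(s['q'].round(3),s['contact_force'],s['moment'])"; python3 -m pendant '[[0,0,0.3,0,0,0],[0,0,0,0,0,0],[0,0,0,0,0,0]]'; python3 -c "
from h import *
s=r.get_state();print(s['q'].round(3)); go(.4152,-.142,.0035,91.5)"
```

```text
[ 0.266  0.895 -0.067  2.246  1.53   0.056 -1.281] [-0.93978038  0.07189162  0.12905826] [ 0.00261516 -0.12038882 -0.02466797]
clock: 17.82
tool_pos: [0.4174, -0.143, 0.0196]
eef_rot: [0.698, 0.716, -0.001, -0.0]
contact_force: [-0.3, -0.1, 0.2]
opening: 0.398
finger_force: 0.0
[ 0.321  0.913 -0.156  2.243  1.628  0.126 -1.378]
t 17.82 pos [ 0.4174 -0.143   0.0196] yaw 91.45 open 0.40 f 0.0 | shift units [ 0.04 -0.09  0.65] turn(/pi) [-0.0007  0.0005 -0.0003] | in target-yaw axes [ 0.04 -0.09  0.65]
```

```bash
python3 -m pendant '[[0,-0.05,0.2,0,0,0],[0,0,0.2,0,0,0],[0,0,0.15,0,0,0],[0,0,0,0,0,0],[0,0,0,0,0,0]]'
python3 -c "from h import *;print(r.get_state()['q'].round(3));go(.4152,-.142,.0035,91.5)"
```

```text
clock: 18.23
tool_pos: [0.4162, -0.1432, 0.0058]
eef_rot: [0.698, 0.716, -0.002, 0.0]
contact_force: [0.2, 0.4, 0.0]
opening: 0.397
finger_force: 0.0
[ 0.379  0.95  -0.251  2.242  1.729  0.209 -1.476]
t 18.23 pos [ 0.4162 -0.1432  0.0058] yaw 91.45 open 0.40 f 0.0 | shift units [ 0.05 -0.04  0.09] turn(/pi) [-0.0008  0.0009 -0.0003] | in target-yaw axes [ 0.05 -0.04  0.09]
```

```bash
python3 -m pendant '[[0.03,-0.04,0.09,0,0,0],[0,0,0,0,0,0]]'
python3 -m pendant '[[0,0,0,0,0,0],[0,0,0,0,0,0],[0,0,0,0,0,0],[0,0,0,0,0,0],[0,0,0,0,0,0]]' -1 50
python3 -c "from h import *;go(.4152,-.142,.0035,91.5)"
python3 -m pendant '[[0,0,-0.3,0,0,0],[0,0,-0.5,0,0,0],[0,-0.4,-0.5,0,0,0],[0,-0.5,-0.6,0,0,0],[0,-0.5,-0.6,0,0,0]]'
python3 -m pendant '[[0,-0.5,-0.5,0,0,0],[0,-0.5,-0.5,0,0,0],[0,0,-0.4,0,0,0],[0,0,0,0,0,0],[0,0,0,0,0,0]]'
python3 -c "from h import *;print(r.get_state()['q'].round(3));go(.5093,.1751,.1,178)"
```

```text
clock: 18.4
tool_pos: [0.4151, -0.1424, 0.0036]
eef_rot: [0.698, 0.716, -0.002, 0.0]
contact_force: [-0.8, -0.7, -0.3]
opening: 0.403
finger_force: 0.0
clock: 18.82
tool_pos: [0.4154, -0.1425, 0.0037]
eef_rot: [0.698, 0.716, -0.002, 0.0]
contact_force: [0.2, 0.5, 1.5]
opening: 0.149
finger_force: 50.0
t 18.82 pos [ 0.4154 -0.1425  0.0037] yaw 91.46 open 0.15 f 50.0 | shift units [ 0.02 -0.01  0.01] turn(/pi) [-0.0006  0.001  -0.0002] | in target-yaw axes [ 0.02 -0.01  0.01]
clock: 19.23
tool_pos: [0.3801, -0.143, 0.0666]
eef_rot: [0.698, 0.716, -0.002, 0.0]
contact_force: [0.2, -0.6, -0.8]
opening: 0.149
finger_force: 50.0
clock: 19.65
tool_pos: [0.356, -0.1443, 0.0962]
eef_rot: [0.698, 0.716, -0.002, 0.001]
contact_force: [-0.5, 0.1, -1.1]
opening: 0.151
finger_force: 50.0
[ 0.33   0.727 -0.112  2.393  1.263  0.083 -0.99 ]
t 19.65 pos [ 0.356  -0.1443  0.0962] yaw 91.42 open 0.15 f 50.0 | shift units [12.62  6.45 -0.22] turn(/pi) [-0.0015  0.0009 -0.481 ] | in target-yaw axes [-5.68 12.98 -0.15]
```

```bash
python3 -m pendant '[[0,0.4,0,0,0,0],[0,0.7,0,0,0,0],[0,0.7,0,0,0,0],[0,0.7,0,0,0,0],[0.5,0.7,0,0,0,0]]'
python3 -m pendant '[[1,0.7,0,0,0,0],[1,0.7,0,0,0,0],[1,0.7,0,0,0,0],[1,0.7,0,0,0,0],[1,0.4,0,0,0,0]]'
python3 -m pendant '[[1,0,0,0,0,0],[1,0,0,0,0,0],[1,0,0,0,0,0],[1,0,0,0,0,0],[1,0,0,0,0,0]]'
python3 -m pendant '[[1,0,0,0,0,0],[1,0,0,0,0,0],[0,0,0,0,0,-0.02],[0,0,0,0,0,-0.0355],[0,0,0,0,0,-0.0355]]'
python3 -c "from h import *;print(r.get_state()['q'].round(3));go(.5093,.1751,.1,178)"
```

```text
clock: 20.07
tool_pos: [0.4362, -0.1324, 0.095]
eef_rot: [0.7, 0.714, -0.003, 0.002]
contact_force: [0.0, 0.4, 0.8]
opening: 0.145
finger_force: 50.0
clock: 20.48
tool_pos: [0.5147, -0.0015, 0.0942]
eef_rot: [0.699, 0.716, -0.002, 0.002]
contact_force: [1.0, -0.2, -0.3]
opening: 0.148
finger_force: 50.0
clock: 20.9
tool_pos: [0.5093, 0.1232, 0.0935]
eef_rot: [0.698, 0.716, -0.002, 0.002]
contact_force: [1.2, -0.4, -0.2]
opening: 0.148
finger_force: 50.0
clock: 21.32
tool_pos: [0.5082, 0.1728, 0.0933]
eef_rot: [0.587, 0.81, -0.002, 0.002]
contact_force: [-0.2, 0.2, -0.6]
opening: 0.148
finger_force: 50.0
[-0.075  0.86  -0.583  1.933  0.828  0.61  -0.894]
t 21.32 pos [0.5082 0.1728 0.0933] yaw 108.18 open 0.15 f 50.0 | shift units [ 0.07  0.07 -0.27] turn(/pi) [-0.0017  0.0011 -0.3879] | in target-yaw axes [-0.04  0.09 -0.27]
```

```bash
python3 -m pendant '[[0,0,0,0,0,-0.0353],[0,0,0,0,0,-0.0353],[0,0,0,0,0,-0.0353],[0,0,0,0,0,-0.0353],[0,0,0,0,0,-0.0353]]'
python3 -m pendant '[[0,0,0,0,0,-0.0353],[0,0,0,0,0,-0.0353],[0,0,0,0,0,-0.0353],[0,0,0,0,0,-0.0353],[0,0,0,0,0,-0.0353]]'
python3 -m pendant '[[0,0,0.6,0,0,-0.03],[0,0,0.6,0,0,0],[0,0,0.4,0,0,0],[0,0,0,0,0,0],[0,0,0,0,0,0]]'
python3 - <<'E'
from h import *
print(r.get_state()['q'].round(3));go(.5093,.1751,.0105,178)
p,d=snap('scene','s4'); cv2.imwrite('pics/v4.png',cv2.resize(p[170:330,150:370],(660,480),interpolation=cv2.INTER_CUBIC))
E
```

```text
clock: 21.73
tool_pos: [0.5085, 0.172, 0.0933]
eef_rot: [0.343, 0.939, -0.003, 0.001]
contact_force: [0.8, 0.4, 0.4]
opening: 0.15
finger_force: 50.0
clock: 22.15
tool_pos: [0.5087, 0.172, 0.0933]
eef_rot: [0.073, 0.997, -0.003, 0.0]
contact_force: [0.3, 0.8, -0.8]
opening: 0.148
finger_force: 50.0
clock: 22.57
tool_pos: [0.5074, 0.1721, 0.0535]
eef_rot: [0.028, 1.0, -0.003, -0.001]
contact_force: [-0.0, 0.7, 0.3]
opening: 0.148
finger_force: 50.0
[ 0.044  1.004 -0.811  1.94   1.123  0.75   0.05 ]
t 22.57 pos [0.5074 0.1721 0.0535] yaw 176.74 open 0.15 f 50.0 | shift units [-0.07  0.13  1.72] turn(/pi) [-0.0016 -0.0008 -0.007 ] | in target-yaw axes [-0.07  0.12  1.72]
```

View pics/v4.png

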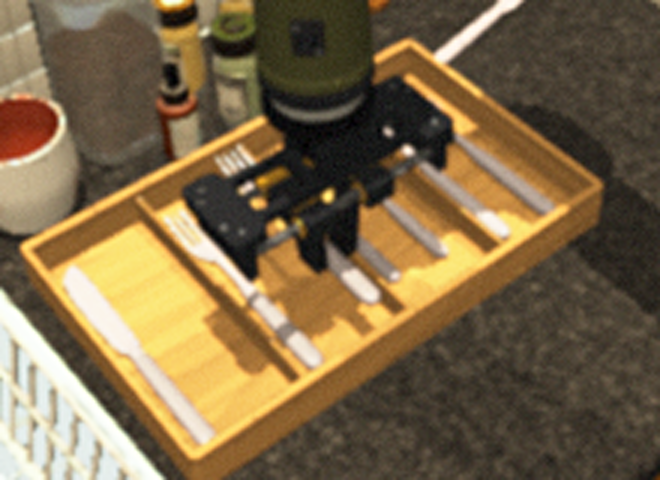

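The fork is held level over its bay, tines at crop (235, 155) and handle at (365, 290). Now I'll lower it.

```bash
python3 -m pendant '[[-0.05,0.12,0.3,-0.0016,-0.0008,-0.007],[0,0,0.6,0,0,0],[0,0,0.5,0,0,0],[0,0,0.2,0,0,0],[0,0,0.05,0,0,0]]'
python3 -m pendant '[[0,0,0,0,0,0],[0,0,0,0,0,0],[0,0,0,0,0,0]]'
python3 -c "from h import *;go(.5093,.1751,.0103,178)"
```

```text
clock: 23.03
tool_pos: [0.5086, 0.1749, 0.0123]
eef_rot: [0.017, 1.0, -0.0, -0.0]
contact_force: [-0.3, 1.1, 0.3]
opening: 0.144
finger_force: 50.0
clock: 23.28
tool_pos: [0.5092, 0.1753, 0.0136]
eef_rot: [0.017, 1.0, 0.001, 0.001]
contact_force: [-0.0, -0.0, -0.3]
opening: 0.149
finger_force: 50.0
t 23.28 pos [0.5092 0.1753 0.0136] yaw 178.04 open 0.15 f 50.0 | shift units [-0.   -0.01  0.13] turn(/pi) [0.0003 0.0004 0.0002] | in target-yaw axes [-0.   -0.01  0.13]
```

```bash
python3 -m pendant '[[0,0,0.12,0,0,0],[0,0,0,0,0,0],[0,0,0,0,0,0]]'
python3 -m pendant '[[0,0,0,0,0,0],[0,0,0,0,0,0],[0,0,0,0,0,0]]' -0.45
python3 -m pendant '[[0,0,-0.3,0,0,0],[0,0,-1,0,0,0],[0,0,-1,0,0,0],[0,0,-1,0,0,0],[0,0,-0.7,0,0,0]]'
python3 - <<'E'
from h import *
go(.664,-.1355,.12,99.3)
q,_=snap('top','t4'); p,d=snap('scene','s5'); cv2.imwrite('pics/v5.png',np.hstack([cv2.resize(p[170:330,150:370],(400,300)),cv2.resize(q[150:310,140:420],(400,240))[:240]]) if 0 else cv2.resize(p[170:330,150:370],(660,480),interpolation=cv2.INTER_CUBIC))
pieces(q,dict(knife=(318,170,412,200,.006,.056,.152,(0,-1))))
E
```

```text
clock: 23.53
tool_pos: [0.5088, 0.1748, 0.01]
eef_rot: [0.017, 1.0, 0.0, 0.0]
contact_force: [-0.4, -0.2, -1.5]
opening: 0.145
finger_force: 50.0
clock: 23.78
tool_pos: [0.5088, 0.1754, 0.0101]
eef_rot: [0.017, 1.0, 0.001, 0.0]
contact_force: [-0.4, 0.7, -0.5]
opening: 0.275
finger_force: 0.3
clock: 24.2
tool_pos: [0.5089, 0.1754, 0.1125]
eef_rot: [0.017, 1.0, 0.001, 0.001]
contact_force: [0.1, 1.0, 0.1]
opening: 0.275
finger_force: 0.0
t 24.20 pos [0.5089 0.1754 0.1125] yaw 178.06 open 0.27 f 0.0 | shift units [ -6.62 -12.22  -0.31] turn(/pi) [7.000e-04 2.000e-04 4.376e-01] | in target-yaw axes [-13.27   4.11  -0.3 ]
knife [ 0.6644 -0.1354] yaw handle -80.7 all -80.7 L 0.2074 exp 0.208 head [ 0.689 -0.285]
```

View pics/v5.png

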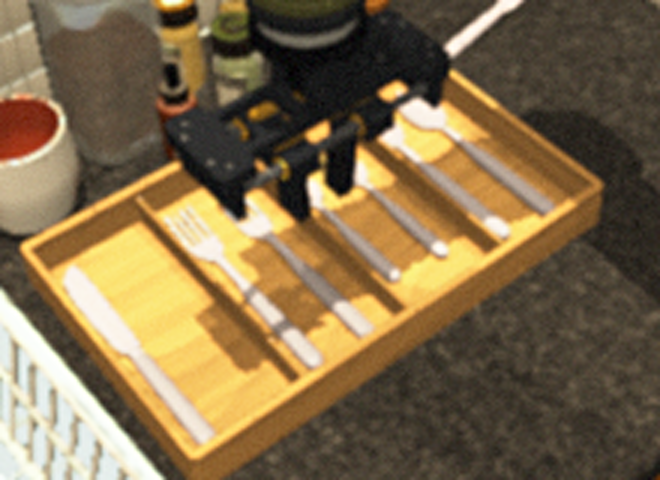

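The fork is placed at crop (305, 270). At the knife, the wide gripper body would touch the pepper mill (front at x≈0.753). So I'll first slide the knife towards the robot with two opened fingertips from behind, gripper body sideways.

```bash
python3 -m pendant '[[0,-0.5,0,0,0,-0.0106],[0,-1,0,0,0,0],[0,-1,0,0,0,0],[0,-1,0,0,0,0],[0,-1,0,0,0,0]]' 0.36
python3 -m pendant '[[0,-1,0,0,0,0],[0,-1,0,0,0,0],[0,-1,0,0,0,0],[0,-1,0,0,0,0],[0,-1,0,0,0,0]]'
python3 -m pendant '[[0,-1,0,0,0,0],[0,-1,0,0,0,0],[0,-1,0,0,0,0],[0,0,0,0,0,0],[0,0,0,0,0,0]]'
python3 -c "from h import *;go(.695,-.14,.11,180)"
```

```text
clock: 24.72
tool_pos: [0.5076, 0.061, 0.1093]
eef_rot: [0.0, 1.0, -0.0, -0.001]
contact_force: [1.1, -0.3, 0.2]
opening: 0.629
finger_force: 0.0
clock: 25.13
tool_pos: [0.5073, -0.0641, 0.1093]
eef_rot: [0.0, 1.0, -0.0, -0.001]
contact_force: [0.0, 0.3, -0.7]
opening: 0.684
finger_force: 0.0
clock: 25.55
tool_pos: [0.5071, -0.1392, 0.109]
eef_rot: [0.002, 1.0, -0.0, -0.001]
contact_force: [-0.9, -0.2, 0.5]
opening: 0.682
finger_force: 0.0
t 25.55 pos [ 0.5071 -0.1392  0.109 ] yaw 179.73 open 0.68 f 0.0 | shift units [-7.51  0.   -0.05] turn(/pi) [-0.     -0.0004 -0.0015] | in target-yaw axes [-7.51 -0.03 -0.04]
```

```bash
python3 -m pendant '[[-0.6,0,0,0,0,-0.0015],[-1,0,0,0,0,0],[-1,0,0,0,0,0],[-1,0,0,0,0,0],[-1,0,0,0,0,0]]'
python3 -m pendant '[[-1,0,0,0,0,0],[-1,0,0,0,0,0],[-0.6,0,0,0,0,0],[-0.3,0,0,0,0,0],[0,0,0,0,0,0]]'
python3 -m pendant '[[0,0,0,0,0,0],[0,0,0,0,0,0]]'
python3 - <<'E'
from h import *
go(.695,-.14,.005,180)
p,d=snap('scene','s6'); cv2.imwrite('pics/v6.png',cv2.resize(p[50:250,220:440],(660,600),interpolation=cv2.INTER_CUBIC))
E
```

```text
clock: 25.97
tool_pos: [0.6239, -0.1351, 0.1097]
eef_rot: [-0.003, 1.0, 0.001, -0.0]
contact_force: [0.9, 0.5, 0.4]
opening: 0.682
finger_force: 0.0
clock: 26.38
tool_pos: [0.6969, -0.1339, 0.1094]
eef_rot: [-0.003, 1.0, 0.001, 0.001]
contact_force: [-0.3, 0.7, 0.1]
opening: 0.681
finger_force: 0.0
clock: 26.55
tool_pos: [0.6947, -0.1359, 0.1096]
eef_rot: [-0.003, 1.0, 0.0, -0.0]
contact_force: [-1.1, -0.3, 0.3]
opening: 0.685
finger_force: 0.0
t 26.55 pos [ 0.6947 -0.1359  0.1096] yaw -179.68 open 0.68 f 0.0 | shift units [-0.02 -0.17  4.18] turn(/pi) [ 0.0002 -0.0003  0.0018] | in target-yaw axes [-0.01 -0.16  4.18]
```

View pics/v6.png

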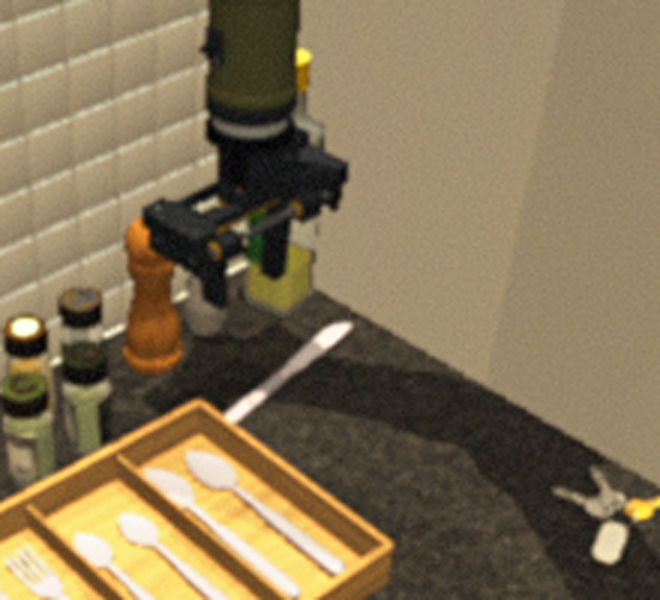

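The gripper is clear of mill (150, 300) and bottle (285, 260), with its fingers behind the knife handle. Lower and push.

```bash
python3 -m pendant '[[0,-0.1,0.6,0,0,0.0018],[0,0,0.9,0,0,0],[0,0,0.9,0,0,0],[0,0,0.7,0,0,0],[0,0,0.5,0,0,0]]'
python3 -m pendant '[[0,0,0.3,0,0,0],[0,0,0.2,0,0,0],[0,0,0,0,0,0],[0,0,0,0,0,0]]'
python3 -c "from h import *;go(.655,-.14,.004,180)"
```

```text
clock: 27.02
tool_pos: [0.6938, -0.14, 0.0168]
eef_rot: [0.001, 1.0, -0.0, -0.002]
contact_force: [0.3, 0.6, -0.3]
opening: 0.683
finger_force: 0.0
clock: 27.35
tool_pos: [0.6961, -0.1393, 0.008]
eef_rot: [0.001, 1.0, 0.0, 0.001]
contact_force: [-0.1, 0.2, 0.1]
opening: 0.679
finger_force: 0.0
t 27.35 pos [ 0.6961 -0.1393  0.008 ] yaw 179.87 open 0.68 f 0.0 | shift units [ 1.64 -0.03  0.16] turn(/pi) [ 0.0002  0.0004 -0.0007] | in target-yaw axes [ 1.64 -0.03  0.16]
```

```bash
python3 -m pendant '[[0,0,0.18,0,0,0],[0.2,0,0,0,0,0],[0.2,0,0,0,0,0],[0.2,0,0,0,0,0],[0.25,0,0,0,0,0]]'
python3 -m pendant '[[0.25,0,0,0,0,0],[0.25,0,0,0,0,0],[0.2,0,0,0,0,0],[0.15,0,0,0,0,0],[0,0,0,0,0,0]]'
python3 -m pendant '[[0,0,-0.5,0,0,0],[0,0,-1,0,0,0],[0,0,-1,0,0,0],[0,0,-1,0,0,0],[1,0,0,0,0,0]]'
python3 -m pendant '[[1,0,0,0,0,0],[1,0,0,0,0,0],[1,0,0,0,0,0],[1,0,0,0,0,0],[1,0,0,0,0,0]]' -0.2
python3 - <<'E'
from h import *
q,_=snap('top','t5'); cv2.imwrite('pics/v7.png',cv2.resize(q[100:310,200:440],(686,600),interpolation=cv2.INTER_CUBIC))
pieces(q,dict(knife=(322,170,412,215,.006,.056,.152,(0,-1)))); go(.635,-.135,.1,90)
E
```

```text
clock: 27.77
tool_pos: [0.674, -0.1394, 0.0032]
eef_rot: [0.001, 1.0, 0.0, 0.0]
contact_force: [-0.4, -0.5, 0.4]
opening: 0.678
finger_force: 0.3
clock: 28.18
tool_pos: [0.6521, -0.1395, 0.0029]
eef_rot: [0.001, 1.0, 0.0, -0.0]
contact_force: [-0.4, -0.5, 1.0]
opening: 0.683
finger_force: 0.0
clock: 28.6
tool_pos: [0.6352, -0.1374, 0.0968]
eef_rot: [0.002, 1.0, 0.001, 0.007]
contact_force: [2.2, 0.0, 0.4]
opening: 0.68
finger_force: 0.0
clock: 29.02
tool_pos: [0.502, -0.1391, 0.0911]
eef_rot: [0.001, 1.0, -0.0, 0.0]
contact_force: [0.9, -0.3, 0.2]
opening: 0.4
finger_force: 0.0
knife [ 0.6312 -0.1332] yaw handle -92.1 all -92.1 L 0.2076 exp 0.208 head [ 0.626 -0.285]
t 29.07 pos [ 0.4956 -0.1398  0.0906] yaw 179.96 open 0.40 f 0.0 | shift units [-5.57  0.19 -0.42] turn(/pi) [-0.0023 -0.0014  0.4998] | in target-yaw axes [ 0.19  5.58 -0.38]
```

View pics/v7.png

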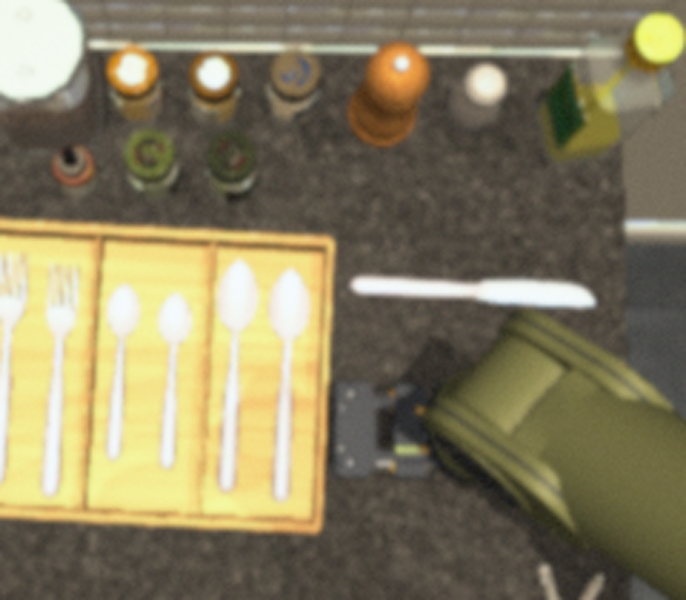

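The knife now lies at x≈0.631, yaw −92°, with mill and bottle untouched; the tray pieces look well laid. Now I'll grip it.

```bash
python3 -m pendant '[[0,0,0,0,0,0.0365],[0,0,0,0,0,0.0365],[0,0,0,0,0,0.0365],[0,0,0,0,0,0.0365],[0,0,0,0,0,0.0365]]'
python3 -m pendant '[[0,0,0,0,0,0.0365],[0,0,0,0,0,0.0365],[0,0,0,0,0,0.0365],[0,0,0,0,0,0.0365],[0,0,0,0,0,0.0365]]'
python3 -m pendant '[[0,0,0,0,0,0.0365],[0,0,0,0,0,0.0365],[0,0,0,0,0,0.0365],[0,0,0,0,0,0.0365],[0,0.6,0,0,0,0]]'
python3 -m pendant '[[0,1,0,0,0,0],[0,1,0,0,0,0],[0,1,0,0,0,0],[0,1,0,0,0,0],[0,0.8,0,0,0,0]]'
python3 -m pendant '[[0,0,0.8,0,0,0],[0,0,0.8,0,0,0],[0,0,0,0,0,0],[0,0,0,0,0,0]]'
python3 -c "from h import *;go(.6312,-.1332,.0035,87.9)"
```

```text
clock: 29.48
tool_pos: [0.5035, -0.139, 0.0911]
eef_rot: [0.286, 0.958, 0.0, 0.0]
contact_force: [-1.1, 0.3, -0.4]
opening: 0.398
finger_force: 0.0
clock: 29.9
tool_pos: [0.5036, -0.1388, 0.091]
eef_rot: [0.546, 0.838, 0.0, 0.0]
contact_force: [-0.7, -0.4, 0.1]
opening: 0.401
finger_force: 0.0
clock: 30.32
tool_pos: [0.5157, -0.1395, 0.0909]
eef_rot: [0.721, 0.693, -0.002, -0.001]
contact_force: [0.7, -0.0, -0.5]
opening: 0.404
finger_force: 0.0
clock: 30.73
tool_pos: [0.6401, -0.1435, 0.0913]
eef_rot: [0.72, 0.694, 0.001, 0.0]
contact_force: [1.4, 0.2, 0.5]
opening: 0.397
finger_force: 0.0
clock: 31.07
tool_pos: [0.6372, -0.1436, 0.0501]
eef_rot: [0.72, 0.694, -0.0, -0.001]
contact_force: [0.7, -0.9, 0.0]
opening: 0.399
finger_force: 0.0
t 31.07 pos [ 0.6372 -0.1436  0.0501] yaw 87.93 open 0.40 f 0.0 | shift units [ 0.41 -0.25  1.86] turn(/pi) [-0.0006 -0.0003  0.0002] | in target-yaw axes [ 0.41 -0.26  1.86]
```

```bash
python3 -m pendant '[[0.41,-0.25,0.3,0,0,0],[0,0,0.6,0,0,0],[0,0,0.6,0,0,0],[0,0,0.2,0,0,0],[0,0,0,0,0,0]]'
python3 -m pendant '[[0,0,0.1,0,0,0],[0,0,0,0,0,0],[0,0,0,0,0,0]]'
python3 -c "from h import *;go(.6312,-.1332,.0035,87.9)"
```

```text
clock: 31.48
tool_pos: [0.6308, -0.1342, 0.006]
eef_rot: [0.72, 0.694, -0.001, -0.001]
contact_force: [-0.1, -0.8, 0.4]
opening: 0.397
finger_force: 0.0
clock: 31.73
tool_pos: [0.6325, -0.1337, 0.0057]
eef_rot: [0.72, 0.694, 0.0, 0.0]
contact_force: [0.4, -0.4, 0.7]
opening: 0.404
finger_force: 0.0
t 31.73 pos [ 0.6325 -0.1337  0.0057] yaw 87.88 open 0.40 f 0.0 | shift units [ 0.02 -0.05  0.09] turn(/pi) [ 0.0003 -0.0001 -0.0001] | in target-yaw axes [ 0.02 -0.05  0.09]
```

```bash
python3 -m pendant '[[0,-0.03,0.09,0,0,0],[0,0,0,0,0,0]]'
python3 -m pendant '[[0,0,0,0,0,0],[0,0,0,0,0,0],[0,0,0,0,0,0],[0,0,0,0,0,0],[0,0,0,0,0,0]]' -1 50
python3 -c "from h import *;go(.6312,-.1332,.0035,87.9)"
python3 -m pendant '[[0,0,-0.3,0,0,0],[0,0,-0.8,0,0,0],[0,0,-1,0,0,0],[0,0,-1,0,0,0],[0,0,-0.8,0,0,0]]'
python3 -c "from h import *;go(.5098,.2711,.1,178)"
```

```text
clock: 31.9
tool_pos: [0.6312, -0.1336, 0.0032]
eef_rot: [0.72, 0.694, 0.0, 0.0]
contact_force: [0.6, 0.8, 0.3]
opening: 0.398
finger_force: 0.0
clock: 32.32
tool_pos: [0.6315, -0.1335, 0.0033]
eef_rot: [0.72, 0.694, 0.0, 0.0]
contact_force: [-0.1, 0.2, -0.4]
opening: 0.15
finger_force: 50.0
t 32.32 pos [ 0.6315 -0.1335  0.0033] yaw 87.90 open 0.15 f 50.0 | shift units [ 0.01 -0.01 -0.01] turn(/pi) [ 0.0002 -0.0001  0.    ] | in target-yaw axes [ 0.01 -0.01 -0.01]
clock: 32.73
tool_pos: [0.6316, -0.1334, 0.1027]
eef_rot: [0.72, 0.694, 0.001, 0.0]
contact_force: [1.2, -0.3, -0.1]
opening: 0.152
finger_force: 50.0
t 32.73 pos [ 0.6316 -0.1334  0.1027] yaw 87.92 open 0.15 f 50.0 | shift units [15.99 -5.46  0.11] turn(/pi) [ 5.000e-04  2.000e-04 -5.005e-01] | in target-yaw axes [ 5.43 16.    0.11]
```

```bash
python3 -m pendant '[[0,-0.5,0,0,0,0],[0,-1,0,0,0,0],[0,-1,0,0,0,0],[0,-1,0,0,0,0],[0.6,-1,0,0,0,0]]'
python3 -m pendant '[[1,-0.9,0,0,0,0],[1,0,0,0,0,0],[1,0,0,0,0,0],[1,0,0,0,0,0],[1,0,0,0,0,0]]'
python3 -m pendant '[[1,0,0,0,0,0],[1,0,0,0,0,0],[1,0,0,0,0,0],[1,0,0,0,0,0],[1,0,0,0,0,0]]'
python3 -m pendant '[[1,0,0,0,0,0],[1,0,0,0,0,0],[1,0,0,0,0,0],[1,0,0,0,0,0],[1,0,0,0,0,0]]'
python3 -m pendant '[[0.4,0,0,0,0,-0.02],[0,0,0,0,0,-0.0355],[0,0,0,0,0,-0.0355],[0,0,0,0,0,-0.0355],[0,0,0,0,0,-0.0355]]'
python3 -c "from h import *;print(r.get_state()['q'].round(3));go(.5098,.2711,.1,178)"
```

```text
clock: 33.15
tool_pos: [0.5177, -0.1181, 0.1008]
eef_rot: [0.722, 0.692, -0.001, 0.001]
contact_force: [-0.2, 0.6, -2.2]
opening: 0.149
finger_force: 50.0
clock: 33.57
tool_pos: [0.5016, 0.0125, 0.1012]
eef_rot: [0.72, 0.694, 0.0, 0.0]
contact_force: [1.1, 0.1, -0.3]
opening: 0.146
finger_force: 50.0
clock: 33.98
tool_pos: [0.5061, 0.1376, 0.1012]
eef_rot: [0.72, 0.694, 0.0, 0.0]
contact_force: [0.4, 0.2, -0.1]
opening: 0.15
finger_force: 50.0
clock: 34.4
tool_pos: [0.5105, 0.2625, 0.1012]
eef_rot: [0.72, 0.694, 0.0, 0.0]
contact_force: [0.4, -0.3, 0.1]
opening: 0.149
finger_force: 50.0
clock: 34.82
tool_pos: [0.5109, 0.2712, 0.1012]
eef_rot: [0.52, 0.854, 0.0, 0.0]
contact_force: [-0.1, -0.4, -0.4]
opening: 0.147
finger_force: 50.0
[-0.218  0.89  -0.621  1.805  0.771  0.706 -0.8  ]
t 34.82 pos [0.5109 0.2712 0.1012] yaw 117.40 open 0.15 f 50.0 | shift units [ 0.02 -0.04  0.05] turn(/pi) [ 1.000e-04  1.000e-04 -3.367e-01] | in target-yaw axes [ 0.05 -0.01  0.05]
```

```bash
python3 -m pendant '[[0,0,0,0,0,-0.0355],[0,0,0,0,0,-0.0355],[0,0,0,0,0,-0.0355],[0,0,0,0,0,-0.0355],[0,0,0,0,0,-0.0355]]'
python3 -m pendant '[[0,0,0,0,0,-0.0355],[0,0,0,0,0,-0.0355],[0,0,0,0,0,-0.0355],[0,0,0,0,0,-0.0355],[0,0,0.6,0,0,-0.01]]'
python3 -m pendant '[[0,0,0.8,0,0,0],[0,0,0.4,0,0,0],[0,0,0,0,0,0],[0,0,0,0,0,0]]'
python3 -c "from h import *;go(.5098,.2711,.0105,178)"
```

```text
clock: 35.23
tool_pos: [0.5111, 0.271, 0.1012]
eef_rot: [0.264, 0.964, 0.0, 0.0]
contact_force: [-1.1, 0.4, -1.1]
opening: 0.146
finger_force: 50.0
clock: 35.65
tool_pos: [0.5123, 0.2723, 0.0881]
eef_rot: [0.029, 1.0, 0.002, 0.002]
contact_force: [0.2, 0.0, -1.1]
opening: 0.151
finger_force: 50.0
clock: 35.98
tool_pos: [0.5108, 0.271, 0.0557]
eef_rot: [0.032, 0.999, -0.0, -0.0]
contact_force: [0.2, -0.1, 0.2]
opening: 0.147
finger_force: 50.0
t 35.98 pos [0.5108 0.271  0.0557] yaw 176.37 open 0.15 f 50.0 | shift units [0.04 0.   1.81] turn(/pi) [-0.0001 -0.0001 -0.009 ] | in target-yaw axes [0.04 0.   1.81]
```

```bash
python3 -m pendant '[[0.03,0,0.3,0,0,-0.009],[0,0,0.6,0,0,0],[0,0,0.5,0,0,0],[0,0,0.2,0,0,0],[0,0,0.1,0,0,0]]'
python3 -m pendant '[[0,0,0,0,0,0],[0,0,0,0,0,0],[0,0,0,0,0,0]]'
python3 -c "from h import *;go(.5098,.2711,.0101,178)"
```

```text
clock: 36.4
tool_pos: [0.5099, 0.2709, 0.0124]
eef_rot: [0.017, 1.0, -0.0, -0.0]
contact_force: [0.2, 0.5, -0.4]
opening: 0.15
finger_force: 50.0
clock: 36.65
tool_pos: [0.5105, 0.2716, 0.0138]
eef_rot: [0.017, 1.0, 0.001, 0.0]
contact_force: [0.6, -0.4, -0.8]
opening: 0.149
finger_force: 50.0
t 36.65 pos [0.5105 0.2716 0.0138] yaw 178.00 open 0.15 f 50.0 | shift units [ 0.03 -0.02  0.15] turn(/pi) [0.0003 0.0003 0.    ] | in target-yaw axes [ 0.03 -0.02  0.15]
```

```bash
python3 -m pendant '[[0,0,0.14,0,0,0],[0,0,0,0,0,0],[0,0,0,0,0,0]]'
python3 -m pendant '[[0,0,0,0,0,0],[0,0,0,0,0,0],[0,0,0,0,0,0]]' -0.45
python3 -m pendant '[[0,0,-0.3,0,0,0],[0,0,-1,0,0,0],[0,0,-1,0,0,0],[0,0,-1,0,0,0],[0,0,-1,0,0,0]]'
python3 -m pendant '[[0,-1,-0.5,0,0,0],[0,-1,-0.5,0,0,0],[0,-1,0,0,0,0],[0,-1,0,0,0,0],[0,-1,0,0,0,0]]'
python3 -m pendant '[[0,-1,0,0,0,0],[0,-1,0,0,0,0],[0,-1,0,0,0,0],[0,-1,0,0,0,0],[0,-1,0,0,0,0]]'
python3 -m pendant '[[0,-1,0,0,0,0],[0,-1,0,0,0,0],[0,-1,0,0,0,0],[0,-1,0,0,0,0],[0,-1,0,0,0,0]]'
python3 -m pendant '[[0,-1,0,0,0,0],[0,-1,0,0,0,0],[0,-1,0,0,0,0],[0,0,0,0,0,0],[0,0,0,0,0,0]]'
python3 - <<'E'
from h import *
go(.5,-.1,.1,178)
q,_=snap('top','t9'); p,d=snap('scene','s9'); W=world('scene',d)
cv2.imwrite('pics/v8.png',np.hstack([cv2.resize(p[170:330,150:370],(400,300)),cv2.resize(q[165:300,140:320],(400,300))]))
F=(1,0)
B=dict(tknife=(154,182,172,272,.012,.056,.152,F),tfork=(194,185,211,272,.012,.053,.143,F),tteaspoon=(235,195,249,265,.012,.03,.118,F),ttable=(275,187,291,275,.012,.053,.143,F),
 knife=(173,182,190,275,.012,.056,.152,F),fork=(212,185,229,275,.012,.053,.143,F),tea=(253,195,270,268,.012,.03,.118,F),table=(292,187,310,278,.012,.053,.143,F))
pieces(q,B)
E
```

```text
clock: 36.9
tool_pos: [0.5103, 0.2711, 0.0097]
eef_rot: [0.018, 1.0, 0.0, 0.0]
contact_force: [0.7, -0.6, -1.2]
opening: 0.148
finger_force: 50.0
clock: 37.15
tool_pos: [0.5104, 0.2714, 0.0099]
eef_rot: [0.017, 1.0, 0.0, 0.0]
contact_force: [-0.4, 0.1, 0.2]
opening: 0.275
finger_force: 0.2
clock: 37.57
tool_pos: [0.51, 0.2712, 0.1189]
eef_rot: [0.017, 1.0, 0.0, 0.0]
contact_force: [1.0, 0.3, 0.2]
opening: 0.275
finger_force: 0.0
clock: 37.98
tool_pos: [0.5058, 0.1452, 0.1432]
eef_rot: [0.017, 1.0, 0.0, 0.001]
contact_force: [0.7, -0.3, 0.2]
opening: 0.273
finger_force: 0.0
clock: 38.4
tool_pos: [0.5013, 0.0202, 0.1428]
eef_rot: [0.017, 1.0, 0.0, 0.0]
contact_force: [-0.4, 1.0, -0.5]
opening: 0.276
finger_force: 0.0
clock: 38.82
tool_pos: [0.4969, -0.1048, 0.1427]
eef_rot: [0.017, 1.0, -0.0, 0.0]
contact_force: [-0.0, -0.4, -0.1]
opening: 0.272
finger_force: 0.0
clock: 39.23
tool_pos: [0.4941, -0.18, 0.1423]
eef_rot: [0.019, 1.0, -0.0, 0.0]
contact_force: [-0.4, 0.3, 0.3]
opening: 0.276
finger_force: 0.0
t 39.23 pos [ 0.4941 -0.18    0.1423] yaw 177.80 open 0.28 f 0.0 | shift units [-0.11  3.21  1.69] turn(/pi) [-0.      0.0001 -0.0011] | in target-yaw axes [-0.12  3.2   1.69]
tknife [0.5117 0.3137] yaw handle -2.0 all -2.3 L 0.2061 exp 0.208 head [0.663 0.308]
tfork [0.5033 0.2171] yaw handle -2.7 all -3.7 L 0.1760 exp 0.196 head [0.636 0.209]
tteaspoon [0.5119 0.1203] yaw handle -2.4 all -2.7 L 0.1459 exp 0.148 head [0.629 0.115]
ttable [0.5096 0.0248] yaw handle -2.6 all -2.7 L 0.1941 exp 0.196 head [0.651 0.018]
knife [0.506  0.2682] yaw handle -1.9 all -2.1 L 0.2053 exp 0.208 head [0.657 0.263]
fork [0.5002 0.1719] yaw handle -2.1 all -3.0 L 0.1863 exp 0.196 head [0.638 0.165]
tea [0.5058 0.0759] yaw handle -2.6 all -2.2 L 0.1469 exp 0.148 head [0.623 0.071]
table [ 0.5025 -0.02  ] yaw handle -1.7 all -2.0 L 0.1939 exp 0.196 head [ 0.644 -0.025]
```

View pics/v8.png

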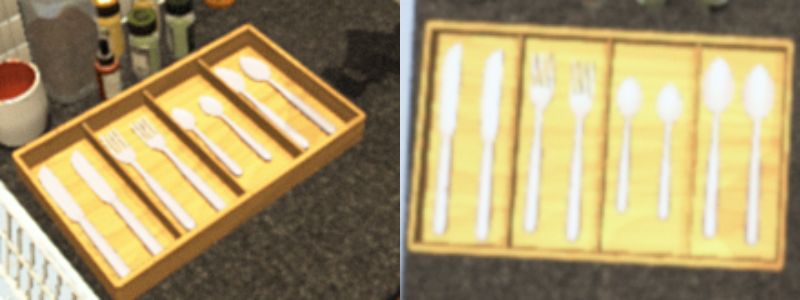

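All four pairs lie side by side in their bays, for example the knives at (450–490, 140) and the spoons at (715–757, 150). The fellows have not moved and the robot is clear, so I'm handing in.

```bash
python3 -c "
from plant import r
print(r.finish_job())"
```

```text
the job is handed in; nothing more can be done
None
```

The job is handed in at about 39 s: all four pieces lie flat, right side up and handle towards you beside their fellows, which stayed put, and the oil bottle was not touched; I slid the knife about 3 cm towards the robot before gripping it, to clear the pepper mill.

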